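# Lift the gauge well's cover with its lever and hold it open

### The job

The heavy steel cover of the gauge well is raised by the lever beside it, but a turning stop stands under the lever. With your fingertips push the stop's upright knob round so that the stop bar is right out from under the lever, then press the lever's long end all the way down, so that its short end lifts the cover, and finish while still holding it down with the cover up. Only push and press: lift nothing, leave the lever seated in its fork, do not touch the cover itself, and leave the small things around as they are.

Things in the scene. Friction and masses are not known exactly. Their poses are not given: they have to be found in the camera images.
- lifter_stand: Fixed dark steel stand with a fork (60 x 34 mm in plan, 80 mm high) and, at one end, a grey open box (the gauge well, 56 mm high). Origin: at bench height below the lever's pivot in the fork. y runs along the lever from pivot to well; the lever's long end points to -y, the stop's knob stands on the -x side. In this frame the well spans x -86 to 60, y 88 to 246 mm.
- lever: Loose steel lever, bar 22 x 10 mm, its cross pin resting in the fork's open U slots. Origin: on the pin, 65 mm above the bench; axes parallel to the stand's at rest. Long arm 185 mm to the middle of the end pad, short arm 65 mm to the nose under the cover's side pin. The long end slopes up 0.2 rad at rest. About 4 to 8 N on the pad lifts the cover; a low rubber foot rest stops it after about 0.42 rad.
- press_pad (a point): Middle of the top face of the pad at the lever's long end (pad 44 mm wide, 56 mm along the lever, rubber top); about 108 mm above the bench at rest, about 31 mm when fully pressed down. It moves nearly straight down.
- stop_bar (a joint): Turn of the stop bar about its vertical post, rad: 0 = square across under the lever, 1.5 = alongside the lever (limit); clear from about 1.1. Starts at 0 to 0.3, stays where left (about 1 N at the knob). Growing values carry the knob towards the well, the blocking arm towards the long end. Bar 116 x 16 x 10 mm, top 76 mm above the bench, 3 to 5 mm below the lever.
- stop_knob (a point): Top centre of the black upright round knob on the stop bar's handle: 14 mm diameter, 104 mm above the bench, standing 28 mm above the bar, 43 mm from the stop's turning axis.
- stop_axis (a point): Top of the stop's vertical turning axis, 80 mm above the bench (hub 24 mm in diameter).
- cover_hinge (a joint): Opening angle of the cover about its level hinge along the well's +x edge, rad: 0 = shut, about 0.38 when the lever is fully down. It falls shut when the lever is let go.
- cover_plate: Heavy steel cover plate (150 x 166 x 8 mm, 1 to 1.7 kg) over the well, with a round side pin that lies on the lever's nose. Origin: on the hinge line, 63 mm above the bench, 66 mm to +x of the lever line. Not to be touched.
- loupe: Bystander: black eye loupe, 39 mm across, 31 mm high, beside the stand. Origin: centre of its underside. Not to be moved.
- rubber_stamp: Bystander: rubber stamp with a round handle, 23 x 36 x 60 mm high, beside the stand. Origin: centre of its underside. Not to be moved.
- eraser: Bystander: small eraser, 23 x 49 x 13 mm, beside the stand. Origin: centre of its underside. Not to be moved.
- tape_roll_gold: Bystander: roll of masking tape lying flat, 88 mm across, 21 mm high, beside the stand. Origin: centre of its underside. Not to be moved.

How it is judged:
On the way, in this order (a step that is already met when the one before it is completed fails the run):
1. the stop bar is turned out from under the lever (value of joint stop_bar above 1 rad), for 0.1 s.
2. the lever's long end is pressed down and the cover is up (value of joint cover_hinge above 0.3 rad and contact force between the fingers and lever above 1 N), for 0.2 s.
At the end, for the whole second after the job is handed in: The stop is turned clear (over 1.0 rad), the fingers still press the lever's long end down (over 1 N; the pad's middle less than 48 mm above the bench), the cover stands still and open by more than 0.30 rad, and the lever's pin is within 12 mm of its seat in the fork (all of step 2 and value of joint stop_bar above 1 rad and velocity of joint cover_hinge between -0.1 and 0.1 rad/s and height (world z) of press_pad below 0.048 m and z of lever in the frame of lifter_stand between 0.055 and 0.08 m and x of lever in the frame of lifter_stand between -0.012 and 0.012 m and y of lever in the frame of lifter_stand between -0.012 and 0.012 m); the arm keeps its last pose, push and grip.
It fails at once if the lever is lifted or knocked out of its fork (not (z of lever in the frame of lifter_stand between 0.055 and 0.08 m and x of lever in the frame of lifter_stand between -0.012 and 0.012 m and y of lever in the frame of lifter_stand between -0.012 and 0.012 m)).
It fails at once if the cover is touched by the robot (contact force between any of the fingers, the arm and cover_plate above 0.5 N).
It fails at once if a small thing beside the stand (loupe, stamp, eraser, tape roll) is moved by more than 30 mm or lifted (distance of any of loupe, rubber_stamp, eraser, tape_roll_gold from where it was at the start of the episode above 0.03 m).
It also fails if it takes over 38 s, if anything falls off the work surface, if the arm or the gripper's body presses on something with over 40 N, if the wrist force passes 120 N, or if a joint passes its speed limit or range.

### The arm

A 6-joint arm with a two-finger parallel gripper is mounted at the origin on the work surface; the furniture and walls round the work are solid. World frame = base frame: x ahead of the robot, y to its left, z up, the work surface at z = 0. Lengths are in m, angles in rad, forces in N, time in s.
With the tool pointing down it reaches from about 0.25 to 0.8 m from the base axis. Payload 3.9 kg.
Tool frame: the origin (TCP) lies between the finger pads; the fingertips stand ahead of it and the grasp point (between the pads) lies 8 mm behind it (finger_overhang is the z of the fingertips in the tool frame, in m); z points along the fingers, y is the line along which they close (so a half turn about z gives the same grasp; the last joint's range is limited). The gripper opens to 85 mm and grips with 20 to 120 N. Pads are 22 mm wide; open, the fingers measure 114 mm over their backs; the gripper's body (76 mm by 85 mm) begins 54 mm behind the grasp point. The pads swing forward as they close: fully open they stand 13 mm farther back than shut.
Start: joints at [-1.134, 0.26, -0.138, 1.173, 0, 1.571], TCP at [0.222, -0.476, 0.208] pointing down, gripper open.
Joint ranges: [-2.78, 2.78], [-0.83, 1.72], [-1.28, 1.37], [-1.9, 2.12], [-1.57, 1.48], [-3.14, 3.14]. Speed limits (rad/s): [2.57, 2.57, 3.14, 3.14, 3.14, 3.14].

### API

Orientations are given as a unit quaternion [x, y, z, w].
In Python, from bench import observe, camera, calibration, sign_off, finger_overhang gives the robot as it stands.
- The arm moves only by the tool step_arm, never from a script. Its argument "increments" is a list of rows, each a list of 3 entries, a list of its own where there are three numbers: the finger opening in mm, from 0 to 85.4, then the shift along the tool's x, y, z in units of 25 mm (1.0 is 25 mm), then the turn, a rotation vector about the tool's x, y, z in units of 6 degrees (1.0 is 6 degrees). In form: [[claw, [x, y, z], [wx, wy, wz]], ...]. A call has 1 to 20 rows; each row shifts and turns the commanded pose from where the row before left it, along the tool's axes as they then stand; what a row does not reach is not made up. A row lasts 1/8 s, in which the tool goes at most 62.5 mm and 10.7 degrees, less where a joint would pass 70% of its speed; a pose out of reach is approached as far as the arm can. A call is refused whole if a number of a shift passes 1 or a number of a turn 1, either way. A call with a gripper value outside its range is refused whole. The fingers move at their own pace and stop on an object; "grip_force" is the grip in N (left out, the last holds). Time passes only in rows, so rows that do not move let the fingers close. It gives the time, the measured TCP pose, the force, the opening and the grip force at its end, in the units of the state.
- observe(): the state, without advancing time (a new reading comes with each control period).
- camera(name): name is "scene" or "top" or "wrist"; returns the picture (384x512x3 uint8, blue, green, red); there is no depth.
- calibration(name): a dict with "camera_matrix" (3x3 intrinsics, pixels), "extrinsics" (4x4, takes a point from camera to world coordinates); the wrist camera has in their place "T_tool_cam" (4x4, takes a point from camera to tool coordinates, whose origin is the TCP and whose axes are the flange's). Camera axes: x right, y up, looking along -z (the intrinsics and any distortion apply to the point x, -y, -z); pixel columns grow to the right and rows downward; lengths in m; the calibration is good to about 2 mm. A picture is of the moment at which its call begins: read the wrist's pose just before it. calibration takes no time and is no camera call.
- sign_off(): hands the job in; it is judged then, once.
The state is a dict: "time": time; "q": joint angles; "joint_vel": joint speeds; "effort": joint torques, N m; "eef_pos": TCP position; "tcp_rot": TCP orientation; "contact_force": force on the tool from outside, world axes, zero at the start; "ft_torque": the same for the moment, N m; "grip_width": finger opening in m; "grip_force": force on a finger pad.
Only numpy, scipy, OpenCV 4.12 (cv2) and the standard library are available. Lean on these libraries where they do the work, as an engineer would, in place of code of your own. Each camera call takes 0.05 s, during which the arm holds its last target. There are 200 camera calls.

## Working session

There is one attempt and no reset: what is moved stays moved. The work goes in short steps, Python scripts to look and compute and a tool call to move; the robot and the scene stay as the last step left them, time stands still between calls to the robot, and variables do not carry over. Pictures are saved under pics/ and viewed, at most 10 in all, crops included, and the job is handed in when it is done.

Besides the shell and the picture viewer there is one more tool, called as name([rows], argument=value, ...), one row to a line, values as JSON. step_arm: Moves the arm, as the interface text tells. Its arguments: {"type":"object","properties":{"increments":{"type":"array"},"grip_force":{"type":"number"}},"required":["increments"]}

```bash
mkdir -p pics; ls; python3 - <<'E'
from bench import *
import cv2
s=observe();print(s);print(finger_overhang)
for n in("scene","top"):
    cv2.imwrite(f"pics/{n}0.png",camera(n));print(n,calibration(n))
print(calibration("wrist"))
E
```

```text
pics
{'time': 0.0, 'q': array([-1.13402124e+00,  2.60620286e-01, -1.39401237e-01,  1.17268005e+00,
       -7.24662641e-06,  1.57084055e+00]), 'joint_vel': array([ 7.79004637e-04, -7.86071290e-05, -1.70918652e-05,  1.20836206e-03,
        7.79810332e-04,  6.64868105e-04]), 'effort': array([-6.31890043e-05, -4.05678284e+01,  2.53924656e+01,  1.88156072e-02,
        2.25877898e-05,  1.59553565e-05]), 'eef_pos': array([ 0.22177229, -0.47504883,  0.20688618]), 'tcp_rot': array([ 9.76252413e-01,  2.16634068e-01, -2.09948826e-04, -9.29205715e-04]), 'contact_force': array([-0.27374833, -0.88288744,  0.6084986 ]), 'ft_torque': array([-0.00264579,  0.04024556,  0.04550867]), 'grip_force': 0.0, 'grip_width': 0.08535281297706515}
0.011
scene {'camera_matrix': array([[351.80381341,   0.        , 252.85156021],
       [  0.        , 351.80381341, 190.11546252],
       [  0.        ,   0.        ,   1.        ]]), 'extrinsics': array([[-0.85429295,  0.36086247, -0.37411474,  0.17949902],
       [-0.51957098, -0.61381488,  0.59437134,  0.55922941],
       [-0.01515089,  0.7021464 ,  0.71187139,  0.7
[... 338 characters left out ...]
772022, -0.06669924,  0.01027495, -0.01193257],
       [-0.00465189,  0.21986309,  0.97551965,  0.98439376],
       [ 0.        ,  0.        ,  0.        ,  1.        ]])}
{'camera_matrix': array([[301.29945905,   0.        , 251.13653504],
       [  0.        , 301.29945905, 184.26405331],
       [  0.        ,   0.        ,   1.        ]]), 'T_tool_cam': array([[ 2.84817454e-04,  9.63712540e-01,  2.66942053e-01,
         6.67584502e-02],
       [ 9.99999953e-01, -2.44542122e-04, -1.84119105e-04,
        -9.82779119e-04],
       [-1.12159314e-04,  2.66942093e-01, -9.63712564e-01,
        -1.66518578e-01],
       [ 0.00000000e+00,  0.00000000e+00,  0.00000000e+00,
         1.00000000e+00]])}
```

View pics/scene0.png

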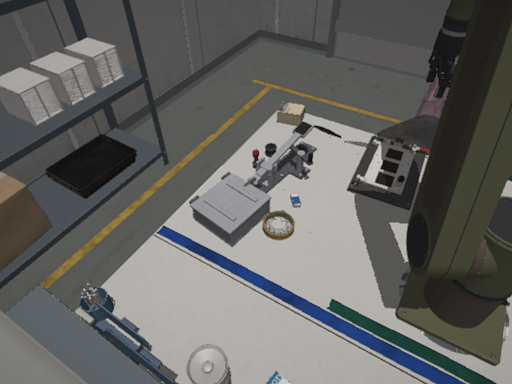

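View pics/top0.png

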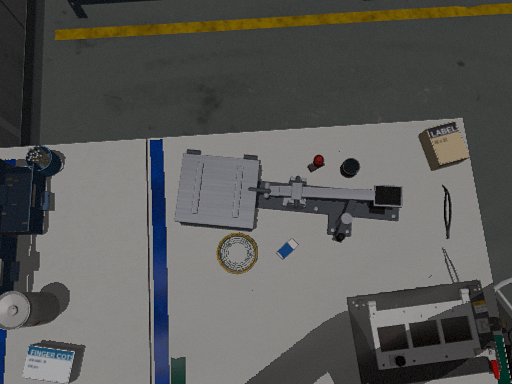

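Scene: the cover is on the left and the lever runs right to its black pad at (388,195) in top. The knob is near (340,238) and the hub near (346,220). I'll enlarge that region.

```bash
cat > h.py <<'E'
import numpy as np, cv2
from bench import *
from scipy.spatial.transform import Rotation as R
def ray(n,u,v,T=None):
    c=calibration(n);K=c["camera_matrix"];T=c["extrinsics"] if T is None else T
    d=np.linalg.solve(K,[u,v,1.]);d=T[:3,:3]@(d*[1,-1,-1]);return T[:3,3],d
def onz(n,u,v,z,T=None):
    o,d=ray(n,u,v,T);return (o+d*(z-o[2])/d[2]).round(4)
def wristT(s):
    M=np.eye(4);M[:3,:3]=R.from_quat(s["tcp_rot"]).as_matrix();M[:3,3]=s["eef_pos"]
    return M@calibration("wrist")["T_tool_cam"]
E
python3 - <<'E'
from h import *
im=cv2.imread("pics/top0.png")[140:260,240:420]
cv2.imwrite("pics/topc.png",cv2.resize(im,None,fx=4.4,fy=4.4,interpolation=cv2.INTER_CUBIC))
E
```

```text
(no output)
```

View pics/topc.png

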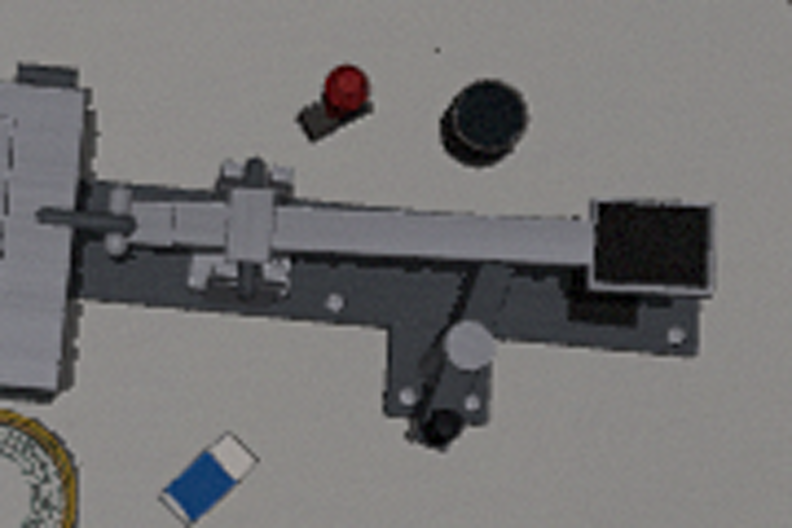

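Crop: the knob top is at crop (446,424), hub (469,345), pad middle (652,246) and fork pin (252,226). The blocking arm runs under the lever towards upper right.

```bash
python3 - <<'E'
from h import *
P={}
for n,u,v,z in [("knob",444,424,.104),("axis",469,345,.08),("pad",652,246,.108),("pin",252,226,.07)]:
    P[n]=onz("top",240+u/4.4,140+v/4.4,z); print(n,P[n])
e=P["pin"]-P["pad"];print("ydir",np.degrees(np.arctan2(e[1],e[0])),np.linalg.norm(e[:2]))
k=P["knob"]-P["axis"];print("knob r",np.linalg.norm(k[:2]),np.degrees(np.arctan2(k[1],k[0])))
s=observe();print(R.from_quat(s["tcp_rot"]).as_matrix().round(3))
# scene reprojection for check
c=calibration("scene")
for n,p in P.items():
    T=np.linalg.inv(c["extrinsics"]);q=T[:3,:3]@p+T[:3,3];q=c["camera_matrix"]@(q*[1,-1,-1]);print(n,(q/q[2])[:2].round(1))
im=cv2.imread("pics/scene0.png")[100:250,180:340]
cv2.imwrite("pics/scenec.png",cv2.resize(im,None,fx=4,fy=4,interpolation=cv2.INTER_CUBIC))
E
```

```text
knob [ 0.4586 -0.2004  0.104 ]
axis [ 0.4972 -0.2214  0.08  ]
pad [ 0.533  -0.3039  0.108 ]
pin [ 0.5631 -0.1268  0.07  ]
ydir 80.35415574338802 0.17963969494518744
knob r 0.04394268994952401 151.45197668365373
[[ 0.906  0.423 -0.001]
 [ 0.423 -0.906  0.002]
 [-0.    -0.002 -1.   ]]
knob [310.  153.6]
axis [300.5 151.8]
pad [302.4 126.9]
pin [266.1 164.9]
```

View pics/scenec.png

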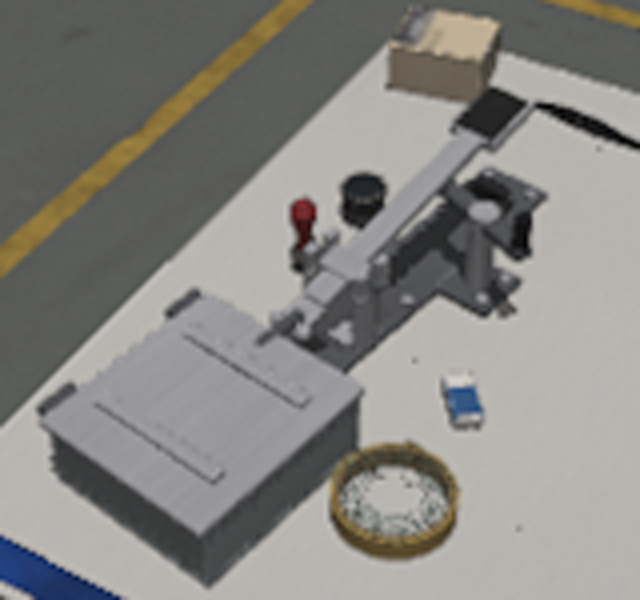

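Measurements agree (knob radius 44 mm, pivot to pad 180 mm, and reprojection within 2 px). The stop is at about 0.33 rad. I'll go beside the knob on its -tool-x side with the fingers closed.

step_arm([
  [85,[0,0,-1],[0,0,0]],
  [40,[0.97,-0.5,0],[0,0,0]],
  [0,[0.97,-0.5,0],[0,0,0]],
  [0,[0.97,-0.5,0],[0,0,0]],
  [0,[0.97,-0.5,0],[0,0,0]],
  [0,[0.97,-0.5,0],[0,0,0]],
  [0,[0.97,-0.5,0],[0,0,0]],
  [0,[0.97,-0.5,0],[0,0,0]],
  [0,[0.97,-0.5,0],[0,0,0]],
  [0,[0.97,-0.5,0],[0,0,0]],
  [0,[0.97,-0.5,0],[0,0,0]],
  [0,[0.97,-0.5,0],[0,0,0]],
  [0,[0.97,-0.5,0],[0,0,0]],
  [0,[0,0,0],[0,0,0]],
  [0,[0,0,0],[0,0,0]],
], grip_force=20)

```text
time: 1.98
eef_pos: [0.4218, -0.2168, 0.2324]
tcp_rot: [0.976, 0.217, -0.0, -0.0]
contact_force: [-0.5, -0.9, -0.2]
grip_width: -0.0001
grip_force: 0.0
```

```bash
python3 - <<'E'
from h import *
s=observe();im=camera("wrist");cv2.imwrite("pics/w1.png",im);print(s["eef_pos"],R.from_quat(s["tcp_rot"]).as_matrix().round(3),s["grip_width"],s["contact_force"])
np.savez("w1.npz",T=wristT(s))
T=np.linalg.inv(wristT(s));K=calibration("wrist")["camera_matrix"]
for p in([.4586,-.2004,.104],[.4972,-.2214,.08],[.533,-.3039,.108]):
    q=K@((T[:3,:3]@p+T[:3,3])*[1,-1,-1]);print((q/q[2])[:2])
E
```

```text
[ 0.42180167 -0.21683838  0.23242026] [[ 0.906  0.423 -0.001]
 [ 0.423 -0.906 -0.   ]
 [-0.001 -0.    -1.   ]] -7.521520628323078e-05 [-0.51991039 -0.91609882 -0.18157771]
[252.85846674 129.08416568]
[287.44448203 101.05160209]
[387.2194589  103.88305807]
```

View pics/w1.png

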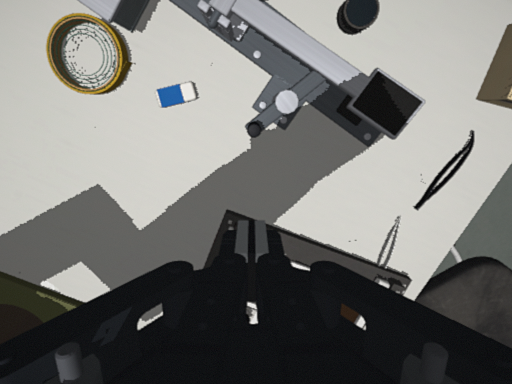

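Wrist view: the knob at (254,129) and hub at (287,101) match the predictions within about 1 px. I'll descend and push.

step_arm([
  [0,[0,0,0.92],[0,0,0]],
  [0,[0,0,0.92],[0,0,0]],
  [0,[0,0,0.92],[0,0,0]],
  [0,[0,0,0.92],[0,0,0]],
  [0,[0,0,0.92],[0,0,0]],
  [0,[0,0,0.88],[0,0,0]],
  [0,[0,0,0],[0,0,0]],
  [0,[0.4,0,0],[0,0,0]],
  [0,[0.4,0,0],[0,0,0]],
  [0,[0.2,-0.06,0],[0,0,0]],
  [0,[0.2,-0.08,0],[0,0,0]],
  [0,[0.2,-0.08,0],[0,0,0]],
  [0,[0.2,-0.06,0],[0,0,0]],
  [0,[0.2,0,0],[0,0,0]],
  [0,[0,0,0],[0,0,0]],
])

```text
time: 3.9
eef_pos: [0.4605, -0.1912, 0.0957]
tcp_rot: [0.976, 0.217, 0.0, 0.0]
contact_force: [-0.1, -0.1, -0.6]
grip_width: 0.0001
grip_force: 0.0
```

```bash
python3 - <<'E'
from h import *
s=observe();im=camera("top");cv2.imwrite("pics/t1.png",cv2.resize(im[120:280,220:430],None,fx=3.7,fy=3.7,interpolation=cv2.INTER_CUBIC));print(s["eef_pos"],s["contact_force"])
E
```

```text
[ 0.46054803 -0.19124922  0.09571615] [-0.06351308 -0.14055064 -0.55035887]
```

View pics/t1.png

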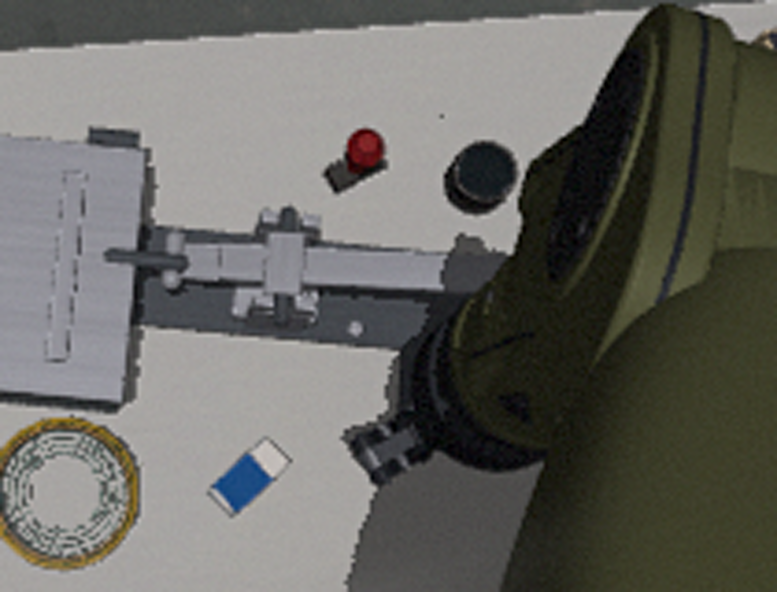

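The arm hides the knob from the top camera. I'll continue the push, then check with the wrist camera.

step_arm([
  [0,[0.2,0.02,0],[0,0,0]],
  [0,[0.2,0.03,0],[0,0,0]],
  [0,[0.2,0.04,0],[0,0,0]],
  [0,[0.2,0.05,0],[0,0,0]],
  [0,[0.1,0.03,0],[0,0,0]],
  [0,[0,0,0],[0,0,0]],
])

```text
time: 4.7
eef_pos: [0.4825, -0.1856, 0.0956]
tcp_rot: [0.976, 0.217, -0.0, 0.0]
contact_force: [-0.4, 0.4, 0.2]
grip_width: 0.0003
grip_force: 0.0
```

```bash
python3 - <<'E'
from h import *
s=observe();im=camera("wrist");cv2.imwrite("pics/w2.png",im);print(s["eef_pos"],s["contact_force"])
np.savez("w2.npz",T=wristT(s))
E
```

```text
[ 0.48253259 -0.18560687  0.09564991] [-0.35505202  0.41610382  0.22682684]
```

View pics/w2.png

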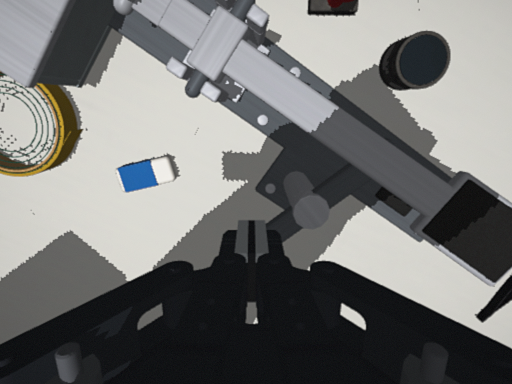

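Wrist view: the hub is at (311,211), the handle runs lower-left into the fingertips at (252,225), and the knob is hidden. I'll project both hypotheses to decide.

```bash
python3 - <<'E'
from h import *
T=np.linalg.inv(np.load("w2.npz")["T"]);K=calibration("wrist")["camera_matrix"]
def pr(p):
    q=K@((T[:3,:3]@p+T[:3,3])*[1,-1,-1]);return (q/q[2])[:2].round(0)
a=np.array([.4972,-.2214])
print("hub",pr([*a,.08]),"tip",pr(np.array([.4825,-.1856,.0846])))
for t in (0.33,.6,.9,1.2,1.4):
    th=np.radians(170.35)-t;d=np.array([np.cos(th),np.sin(th)]);
    print(t,"knob",pr([*(a+.043*d),.104]),"handle20",pr([*(a+.022*d),.076]),"arm40",pr([*(a-.04*d),.076]),pr([*(a-.06*d),.076]))
print(observe()["grip_width"])
im=cv2.imread("pics/w2.png")[120:290,180:400]
im=cv2.convertScaleAbs(im,alpha=2.2)
cv2.imwrite("pics/w2c.png",cv2.resize(im,None,fx=3.5,fy=3.5,interpolation=cv2.INTER_CUBIC))
E
```

```text
hub [313. 211.] tip [253. 211.]
0.33 knob [260. 267.] handle20 [284. 228.] arm40 [364. 174.] [392. 156.]
0.6 knob [250. 251.] handle20 [280. 220.] arm40 [371. 188.] [401. 178.]
0.9 knob [245. 231.] handle20 [278. 211.] arm40 [373. 206.] [403. 204.]
1.2 knob [247. 210.] handle20 [279. 202.] arm40 [369. 223.] [398. 229.]
1.4 knob [252. 196.] handle20 [281. 196.] arm40 [364. 233.] [390. 244.]
0.0003539879073206822
```

View pics/w2c.png

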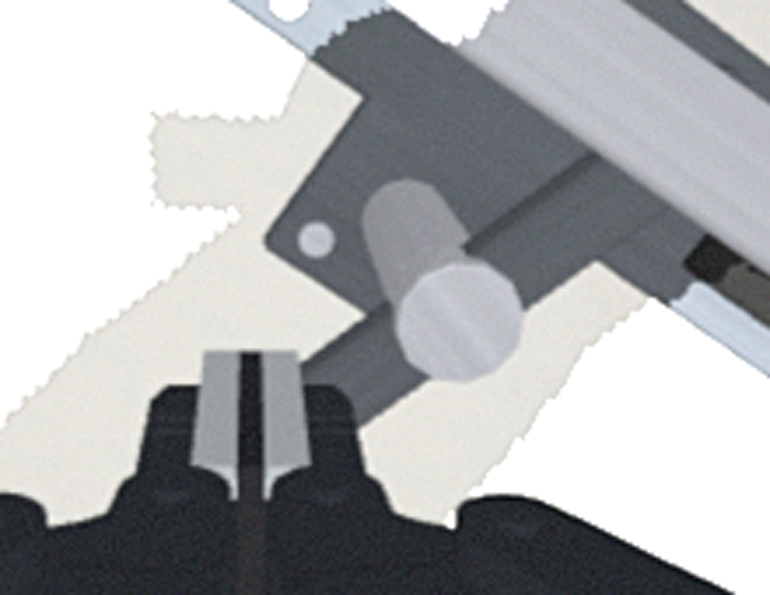

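The handle still looks to be at about 0.35 rad, so the fingers seem to have missed or passed over the knob. I'll rise, back off and look again from the first viewpoint.

step_arm([
  [0,[0,0,-1],[0,0,0]],
  [0,[0,0,-1],[0,0,0]],
  [0,[-0.9,0.04,-1],[0,0,0]],
  [0,[-0.9,0.04,-1],[0,0,0]],
  [0,[-0.9,0.03,-1],[0,0,0]],
  [0,[0,0,-0.48],[0,0,0]],
  [0,[0,0,0],[0,0,0]],
])

```text
time: 5.62
eef_pos: [0.4233, -0.2169, 0.2334]
tcp_rot: [0.976, 0.217, 0.001, 0.001]
contact_force: [0.3, -0.1, -0.5]
grip_width: 0.0003
grip_force: 0.0
```

```bash
python3 - <<'E'
from h import *
s=observe();im=camera("wrist");print(s["eef_pos"],s["contact_force"])
np.savez("w3.npz",T=wristT(s))
a=cv2.imread("pics/w1.png")
f=lambda i:cv2.resize(cv2.convertScaleAbs(i[60:170,200:330],alpha=1.8),None,fx=3,fy=3,interpolation=cv2.INTER_CUBIC)
cv2.imwrite("pics/w3.png",im);cv2.imwrite("pics/w13.png",np.hstack([f(a),f(im)]))
E
```

```text
[ 0.42328555 -0.21690835  0.23335981] [ 0.29543076 -0.06700926 -0.53949212]
```

View pics/w13.png

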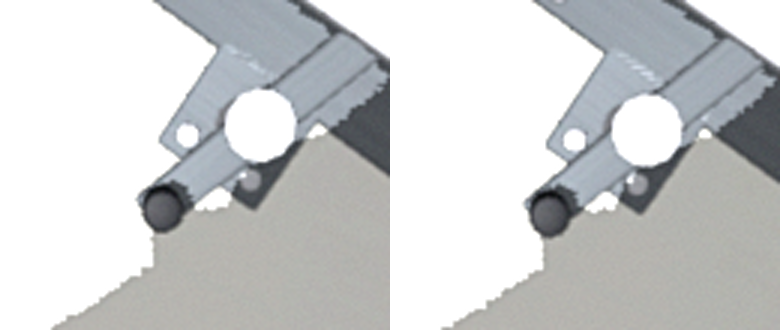

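The knob hasn't moved: same image position before and after. The shut fingertips must therefore be higher than assumed, so I'll touch off on a free bench spot to get the real tip height.

step_arm([
  [0,[0.15,-0.8,0],[0,0,0]],
  [0,[0.1,-0.8,0],[0,0,0]],
  [0,[0.1,-0.8,0.9],[0,0,0]],
  [0,[0.1,-0.8,0.9],[0,0,0]],
  [0,[0,0,0.9],[0,0,0]],
  [0,[0,0,0.9],[0,0,0]],
  [0,[0,0,0.9],[0,0,0]],
  [0,[0,0,0.9],[0,0,0]],
  [0,[0,0,0.9],[0,0,0]],
  [0,[0,0,0],[0,0,0]],
])

```text
time: 6.92
eef_pos: [0.3962, -0.1375, 0.0737]
tcp_rot: [0.976, 0.217, -0.002, -0.001]
contact_force: [0.3, -0.1, -0.2]
grip_width: -0.0003
grip_force: 0.0
```

step_arm([
  [0,[0,0,0.3],[0,0,0]],
  [0,[0,0,0.3],[0,0,0]],
  [0,[0,0,0.3],[0,0,0]],
  [0,[0,0,0.3],[0,0,0]],
  [0,[0,0,0.3],[0,0,0]],
])

```text
time: 7.55
eef_pos: [0.3986, -0.1395, 0.0372]
tcp_rot: [0.976, 0.217, -0.0, 0.0]
contact_force: [0.1, 0.2, -0.2]
grip_width: -0.0001
grip_force: 0.0
```

step_arm([
  [0,[0,0,0.3],[0,0,0]],
  [0,[0,0,0.3],[0,0,0]],
  [0,[0,0,0.1],[0,0,0]],
  [0,[0,0,0],[0,0,0]],
])

```text
time: 8.05
eef_pos: [0.3985, -0.1394, 0.02]
tcp_rot: [0.976, 0.217, -0.0, -0.0]
contact_force: [-0.6, -0.9, 0.0]
grip_width: -0.0002
grip_force: 0.0
```

step_arm([
  [0,[0,0,0.15],[0,0,0]],
  [0,[0,0,0.1],[0,0,0]],
  [0,[0,0,0],[0,0,0]],
])

```text
time: 8.43
eef_pos: [0.3985, -0.1394, 0.0138]
tcp_rot: [0.976, 0.217, -0.0, -0.0]
contact_force: [0.3, -0.1, -0.2]
grip_width: 0.0
grip_force: 0.0
```

step_arm([
  [0,[0,0,0.12],[0,0,0]],
  [0,[0,0,0.12],[0,0,0]],
  [0,[0,0,0],[0,0,0]],
])

```text
time: 8.8
eef_pos: [0.3984, -0.1393, 0.0077]
tcp_rot: [0.976, 0.217, -0.0, -0.0]
contact_force: [0.1, 0.6, -0.5]
grip_width: -0.0001
grip_force: 0.0
```

step_arm([
  [0,[0,0,0.12],[0,0,0]],
  [0,[0,0,0.12],[0,0,0]],
  [0,[0,0,0],[0,0,0]],
])

```text
time: 9.18
eef_pos: [0.3984, -0.1393, 0.0017]
tcp_rot: [0.976, 0.217, -0.0, -0.0]
contact_force: [0.5, -0.3, 0.3]
grip_width: 0.0001
grip_force: 0.0
```

step_arm([
  [0,[0,0,0.12],[0,0,0]],
  [0,[0,0,0.12],[0,0,0]],
  [0,[0,0,0],[0,0,0]],
])

```text
time: 9.55
eef_pos: [0.3984, -0.1393, -0.0043]
tcp_rot: [0.976, 0.217, -0.0, -0.0]
contact_force: [-0.8, -0.8, 0.8]
grip_width: 0.0001
grip_force: 0.0
```

step_arm([
  [0,[0,0,0.1],[0,0,0]],
  [0,[0,0,0.1],[0,0,0]],
  [0,[0,0,0],[0,0,0]],
])

```text
time: 9.93
eef_pos: [0.3984, -0.1394, -0.0093]
tcp_rot: [0.976, 0.217, -0.0, -0.0]
contact_force: [-0.7, 0.9, -0.4]
grip_width: 0.0001
grip_force: 0.0
```

step_arm([
  [0,[0,0,0.1],[0,0,0]],
  [0,[0,0,0.1],[0,0,0]],
  [0,[0,0,0],[0,0,0]],
])

```text
time: 10.3
eef_pos: [0.3984, -0.1393, -0.0143]
tcp_rot: [0.976, 0.217, -0.0, -0.0]
contact_force: [0.1, -0.3, -0.0]
grip_width: 0.0
grip_force: 0.0
```

step_arm([
  [0,[0,0,0.1],[0,0,0]],
  [0,[0,0,0.1],[0,0,0]],
  [0,[0,0,0],[0,0,0]],
])

```text
time: 10.68
eef_pos: [0.3984, -0.1393, -0.0193]
tcp_rot: [0.976, 0.217, -0.0, -0.0]
contact_force: [0.0, 0.1, 0.0]
grip_width: 0.0002
grip_force: 0.0
```

step_arm([
  [0,[0,0,0.1],[0,0,0]],
  [0,[0,0,0.1],[0,0,0]],
  [0,[0,0,0],[0,0,0]],
])

```text
time: 11.05
eef_pos: [0.3988, -0.1395, -0.0236]
tcp_rot: [0.976, 0.217, 0.0, 0.0]
contact_force: [-1.6, 0.2, 6.7]
grip_width: 0.0
grip_force: 3.7
```

The tips touched at TCP z = -0.023, so the real tip is at about TCP + 0.023 (not TCP - 0.011), which agrees with the wrist view. I'll redo the push 34 mm lower, with TCP z at about 0.061.

step_arm([
  [0,[0,0,-0.9],[0,0,0]],
  [0,[0,0,-0.9],[0,0,0]],
  [0,[0,0,-0.9],[0,0,0]],
  [0,[0,0,-0.7],[0,0,0]],
  [0,[-0.15,0.8,0],[0,0,0]],
  [0,[-0.15,0.8,0],[0,0,0]],
  [0,[-0.15,0.8,0],[0,0,0]],
  [0,[0,0.8,0],[0,0,0]],
  [0,[0,0,0],[0,0,0]],
])

```text
time: 12.18
eef_pos: [0.4235, -0.2183, 0.0608]
tcp_rot: [0.976, 0.216, 0.0, 0.0]
contact_force: [-0.9, -0.2, -0.4]
grip_width: 0.0
grip_force: 0.0
```

step_arm([
  [0,[0.4,0,0],[0,0,0]],
  [0,[0.4,0,0],[0,0,0]],
  [0,[0.2,0,0],[0,0,0]],
  [0,[0.2,-0.08,0],[0,0,0]],
  [0,[0.2,-0.08,0],[0,0,0]],
  [0,[0.2,-0.08,0],[0,0,0]],
])

```text
time: 12.92
eef_pos: [0.4564, -0.194, 0.061]
tcp_rot: [0.976, 0.217, 0.0, 0.0]
contact_force: [-1.6, -0.5, -1.0]
grip_width: 0.0001
grip_force: 0.5
```

Contact with the knob. I'll finish the arc.

step_arm([
  [0,[0.2,-0.08,0],[0,0,0]],
  [0,[0.2,0,0],[0,0,0]],
  [0,[0.2,0.02,0],[0,0,0]],
  [0,[0.2,0.04,0],[0,0,0]],
  [0,[0.2,0.06,0],[0,0,0]],
  [0,[0.16,0.06,0],[0,0,0]],
  [0,[0,0,0],[0,0,0]],
])

```text
time: 13.8
eef_pos: [0.4842, -0.1845, 0.0611]
tcp_rot: [0.976, 0.217, 0.0, 0.0]
contact_force: [-0.5, -0.2, -1.4]
grip_width: 0.0003
grip_force: 0.0
```

```bash
python3 - <<'E'
from h import *
s=observe();im=camera("wrist");cv2.imwrite("pics/w4.png",im);print(s["eef_pos"],s["contact_force"])
T=np.linalg.inv(wristT(s));K=calibration("wrist")["camera_matrix"]
def pr(p):
    q=K@((T[:3,:3]@p+T[:3,3])*[1,-1,-1]);return (q/q[2])[:2].round(0)
a=np.array([.4972,-.2214]);print("hub",pr([*a,.08]))
for t in (.33,.9,1.2,1.35,1.5):
    th=np.radians(170.35)-t;d=np.array([np.cos(th),np.sin(th)]);print(t,"knob",pr([*(a+.043*d),.104]),"arm50",pr([*(a-.05*d),.076]))
cv2.imwrite("pics/w4v.png",cv2.convertScaleAbs(im,alpha=1.6))
E
```

```text
[ 0.48421021 -0.18450385  0.06107895] [-0.52691574 -0.24898508 -1.35156436]
hub [326. 238.]
0.33 knob [262. 308.] arm50 [405. 182.]
0.9 knob [245. 266.] arm50 [416. 229.]
1.2 knob [247. 241.] arm50 [410. 254.]
1.35 knob [251. 228.] arm50 [404. 265.]
1.5 knob [258. 216.] arm50 [397. 276.]
```

View pics/w4v.png

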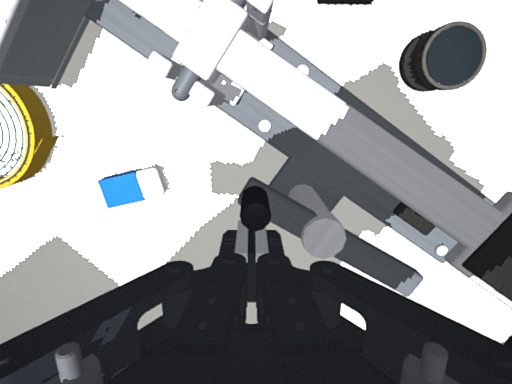

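The knob has moved to (256,213) and the bar lies alongside the lever at about 1.45 rad, clear. Next I'll back off, rise, go above the pad and align the fingers with the lever.

step_arm([
  [0,[-0.8,0,0],[0,0,0]],
  [0,[0,0,-1],[0,0,0]],
  [0,[0,0,-1],[0,0,0]],
  [0,[0,0,-1],[0,0,0]],
  [0,[0.07,0.95,0],[0,0,0]],
  [0,[0.07,0.95,0],[0,0,0]],
  [0,[0.08,0.95,0],[0,0,0]],
  [0,[0.08,0.95,0],[0,0,0]],
  [0,[0.07,0.95,0],[0,0,0]],
  [0,[0.07,0.92,0],[0,0,0]],
  [0,[0,0,0],[0,0,0.97]],
  [0,[0,0,0],[0,0,0.97]],
  [0,[0,0,0],[0,0,0.97]],
  [0,[0,0,0],[0,0,0.97]],
  [0,[0,0,0],[0,0,0.97]],
  [0,[0,0,0],[0,0,0.97]],
  [0,[0,0,0],[0,0,0]],
])

```text
time: 15.98
eef_pos: [0.5337, -0.3169, 0.1359]
tcp_rot: [0.996, -0.086, -0.0, -0.0]
contact_force: [-0.2, -0.4, 0.1]
grip_width: -0.0004
grip_force: 0.0
```

```bash
python3 - <<'E'
from h import *
s=observe();print(s["time"],s["eef_pos"],R.from_quat(s["tcp_rot"]).as_matrix().round(3),s["q"].round(2))
im=camera("wrist");cv2.imwrite("pics/w5.png",im)
g=cv2.cvtColor(im,cv2.COLOR_BGR2GRAY)
T=np.linalg.inv(wristT(s));K=calibration("wrist")["camera_matrix"]
def pr(p):
    q=K@((T[:3,:3]@p+T[:3,3])*[1,-1,-1]);return (q/q[2])[:2].round(0)
x=np.array([.986,-.168,0]);y=np.array([.168,.986,0]);P=np.array([.533,-.3039,.108])
for i,j in((0,0),(22,28),(-22,28),(-22,-28),(22,-28)):print(i,j,pr(P+i*x/1e3+j*y/1e3+[0,0,-.0002*j]))
E
```

```text
15.975 [ 0.53369709 -0.31693729  0.13588863] [[ 0.985 -0.172 -0.001]
 [-0.172 -0.985  0.   ]
 [-0.001 -0.    -1.   ]] [-0.54  0.46 -0.02  1.09 -0.    2.78]
0 0 [233. 206.]
22 28 [192. 173.]
-22 28 [195. 232.]
-22 -28 [274. 239.]
22 -28 [275. 177.]
```

The pad projects right under the fingertips. I'll descend and press.

step_arm([
  [0,[0,0,0.7],[0,0,0]],
  [0,[0,0,0.7],[0,0,0]],
  [0,[0,0,0.4],[0,0,0]],
  [0,[0,0,0.2],[0,0,0]],
  [0,[0,0,0.2],[0,0,0]],
  [0,[0,0,0.2],[0,0,0]],
  [0,[0,0,0],[0,0,0]],
])

```text
time: 16.9
eef_pos: [0.5357, -0.3172, 0.0763]
tcp_rot: [0.996, -0.086, 0.001, 0.001]
contact_force: [-0.0, -2.1, 3.9]
grip_width: 0.0002
grip_force: 2.0
```

step_arm([
  [0,[0,0,0.2],[0,0,0]],
  [0,[0,0,0.2],[0,0,0]],
  [0,[0,0,0.2],[0,0,0]],
  [0,[0,0,0.2],[0,0,0]],
])

```text
time: 17.4
eef_pos: [0.5355, -0.317, 0.0558]
tcp_rot: [0.996, -0.086, 0.0, 0.0]
contact_force: [-0.9, -3.2, 4.5]
grip_width: 0.0
grip_force: 2.4
```

step_arm([
  [0,[0,0,0.2],[0,0,0]],
  [0,[0,0,0.2],[0,0,0]],
  [0,[0,0,0.2],[0,0,0]],
  [0,[0,0,0.2],[0,0,0]],
  [0,[0,0,0.2],[0,0,0]],
  [0,[0,0,0.2],[0,0,0]],
  [0,[0,0,0.2],[0,0,0]],
  [0,[0,0,0],[0,0,0]],
])

```text
time: 18.4
eef_pos: [0.5348, -0.3159, 0.0202]
tcp_rot: [0.996, -0.086, -0.0, -0.001]
contact_force: [0.1, -1.1, 4.8]
grip_width: -0.0005
grip_force: 2.2
```

step_arm([
  [0,[0,0,0.15],[0,0,0]],
  [0,[0,0,0.1],[0,0,0]],
  [0,[0,0,0],[0,0,0]],
])

```text
time: 18.77
eef_pos: [0.535, -0.3154, 0.0145]
tcp_rot: [0.996, -0.086, -0.0, -0.001]
contact_force: [0.1, 0.5, 5.3]
grip_width: -0.0002
grip_force: 2.5
```

step_arm([
  [0,[0,0,0.1],[0,0,0]],
  [0,[0,0,0.1],[0,0,0]],
  [0,[0,0,0],[0,0,0]],
])

```text
time: 19.15
eef_pos: [0.5353, -0.3148, 0.0095]
tcp_rot: [0.996, -0.086, 0.0, -0.002]
contact_force: [0.5, 1.5, 6.3]
grip_width: -0.0002
grip_force: 2.4
```

step_arm([
  [0,[0,0,0.1],[0,0,0]],
  [0,[0,0,0],[0,0,0]],
])

```text
time: 19.4
eef_pos: [0.5354, -0.3144, 0.0071]
tcp_rot: [0.996, -0.086, 0.0, -0.002]
contact_force: [0.3, 2.4, 5.8]
grip_width: -0.0
grip_force: 2.3
```

step_arm([
  [0,[0,0,0.1],[0,0,0]],
  [0,[0,0,0.1],[0,0,0]],
  [0,[0,0,0],[0,0,0]],
])

```text
time: 19.77
eef_pos: [0.5357, -0.3145, 0.0061]
tcp_rot: [0.996, -0.086, 0.001, -0.002]
contact_force: [-5.8, 6.5, 27.6]
grip_width: -0.0
grip_force: 13.3
```

The foot rest is reached (27 N). I'll ease by 1 mm, hold, and check the cover numerically against the first pictures.

step_arm([
  [0,[0,0,-0.04],[0,0,0]],
  [0,[0,0,0],[0,0,0]],
  [0,[0,0,0],[0,0,0]],
  [0,[0,0,0],[0,0,0]],
])

```text
time: 20.27
eef_pos: [0.5357, -0.3146, 0.0063]
tcp_rot: [0.996, -0.086, 0.001, -0.002]
contact_force: [-4.2, 4.9, 24.3]
grip_width: -0.0
grip_force: 10.9
```

```bash
python3 - <<'E'
from h import *
a=cv2.imread("pics/top0.png",0);b=cv2.cvtColor(camera("top"),cv2.COLOR_BGR2GRAY)
# cover's free (-x) edge: strongest brightness drop down columns 190-240
for c in (190,205,220,235):
    f=lambda i:200+np.argmax(np.abs(np.diff(cv2.blur(i,(5,1))[200:260,c].astype(int))))
    print(c,f(a),f(b))
# predicted free edge rows for shut / 0.38 rad
c=calibration("top");T=np.linalg.inv(c["extrinsics"]);K=c["camera_matrix"]
pin=np.array([.5631,-.1268,0]);x=np.array([.986,-.168,0]);y=np.array([.168,.986,0])
for t in(0,.3,.38):
    p=pin+x*(.066-.15*np.cos(t))+y*.16+[0,0,.067+.15*np.sin(t)]
    q=K@((T[:3,:3]@p+T[:3,3])*[1,-1,-1]);print(t,(q/q[2])[:2])
s=observe();print(s["time"],s["contact_force"],s["eef_pos"])
E
```

```text
190 225 225
205 223 223
220 228 228
235 226 236
0 [217.46616927 223.2859196 ]
0.3 [216.29280559 216.63245533]
0.38 [216.11125483 213.68916821]
20.325 [-4.57939936  5.28586822 23.28597526] [ 0.53571307 -0.31455746  0.00632255]
```

```bash
python3 - <<'E'
from h import *
a=cv2.imread("pics/top0.png",0);im=camera("top");b=cv2.cvtColor(im,cv2.COLOR_BGR2GRAY);cv2.imwrite("pics/t9.png",im)
for c in(187,210,225):print(c,a[150:232:2,c].tolist(),"\n  ",b[150:232:2,c].tolist())
for r in(185,208):print(r,a[r,168:270:3].tolist(),"\n  ",b[r,168:270:3].tolist())
E
```

```text
187 [50, 45, 124, 114, 116, 111, 113, 117, 114, 115, 115, 120, 115, 118, 120, 118, 122, 118, 122, 121, 125, 120, 121, 121, 122, 123, 120, 122, 126, 119, 119, 124, 119, 125, 122, 125, 61, 38, 141, 137, 137] 
   [63, 76, 117, 120, 119, 116, 119, 116, 115, 120, 116, 120, 117, 122, 120, 120, 119, 123, 121, 121, 119, 124, 121, 119, 121, 118, 119, 117, 119, 119, 120, 76, 47, 125, 119, 123, 44, 48, 166, 163, 161]
210 [139, 139, 136, 118, 116, 118, 115, 117, 116, 119, 115, 118, 120, 116, 120, 121, 120, 125, 120, 119, 121, 123, 120, 124, 123, 120, 122, 121, 118, 124, 122, 123, 122, 124, 121, 127, 127, 92, 37, 143, 136] 
   [159, 162, 161, 119, 122, 121, 121, 122, 120, 119, 122, 120, 122, 121, 126, 115, 122, 123, 123, 121, 123, 121, 119, 120, 117, 122, 119, 122, 117, 120, 119, 118, 124, 115, 120, 117, 115, 54, 49, 170, 161]
225 [135, 137, 137, 139, 116, 115, 118, 119, 118, 118, 118, 118, 116, 119, 118, 119, 123, 120, 122, 120, 119, 122, 124, 119, 123, 122, 124, 119, 120, 120, 125, 125, 123, 123, 126, 124, 129, 124, 39, 45, 142] 
   [162, 162, 162, 128, 124, 124, 123, 123, 123, 119, 121, 122, 121, 122, 123, 122, 120, 119, 124, 121, 120, 122, 119, 117, 119, 122, 121, 120, 120, 121, 122, 125, 124, 88, 112, 120, 115, 122, 43, 54, 167]
185 [140, 139, 138, 140, 124, 121, 119, 119, 120, 125, 119, 123, 119, 120, 119, 120, 122, 123, 125, 123, 121, 123, 121, 121, 110, 118, 118, 120, 121, 125, 23, 60, 64, 115] 
   [164, 164, 164, 117, 118, 119, 120, 122, 114, 120, 65, 123, 124, 124, 123, 123, 124, 124, 124, 121, 119, 116, 95, 119, 94, 117, 119, 125, 123, 106, 65, 76, 82, 80]
208 [137, 138, 139, 119, 117, 115, 119, 121, 131, 123, 127, 124, 125, 124, 124, 124, 122, 122, 119, 120, 119, 119, 127, 124, 121, 122, 121, 119, 120, 49, 139, 110, 52, 55] 
   [163, 136, 120, 124, 120, 120, 121, 118, 120, 119, 119, 118, 121, 119, 120, 120, 122, 122, 122, 121, 120, 119, 119, 121, 119, 120, 122, 121, 123, 62, 77, 131, 67, 64]
```

The cover has clearly risen: its new dark edge is at row ~213, which is what 0.38 rad predicts. The lever is on its foot rest at a steady 23 N.

```bash
python3 -c "
from bench import *
print(sign_off())"
```

```text
the job is handed in; nothing more can be done
None
```

I turned the stop clear of the lever (about 1.45 rad), pressed the lever down onto its foot rest and held it there at about 23 N, with the cover measuring about 0.38 rad open, then handed the job in at about 20 s of the 38 s; the first push had passed over the knob without touching it because the shut fingertips sit about 34 mm higher than `finger_overhang` says, and no verdict was shown.

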